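# Park the sample caddy at the flash point tester

## Robot

A 6-joint arm with a two-finger parallel gripper is mounted at the origin on the work surface. World frame = base frame: x ahead of the robot, y to its left, z up, the work surface at z = 0. Lengths are in m, angles in rad, forces in N, time in s.
With the tool pointing down it reaches from about 0.25 to 0.725 m from the base axis. Payload 4 kg.
Tool frame: the origin (TCP) lies midway between the tips of the shut fingers; the grasp point (between the pads) lies bot.tcp_to_grasp behind it (bot.tcp_to_grasp is the distance from the TCP to the grasp point, in m); z points along the fingers, y is the line along which they close (so a half turn about z gives the same grasp; the last joint's range is limited). The gripper opens to 85 mm and grips with 20 to 120 N. Pads are 22 mm wide; open, the fingers measure 114 mm over their backs; the gripper's body (76 mm by 85 mm) begins 54 mm behind the grasp point. The pads swing forward as they close: fully open they stand 13 mm farther back than shut.
Start: joints at [1.291, 0.241, 0.005, 1.335, 0, 1.571], TCP at [0.138, 0.481, 0.231] pointing down, gripper open.
Joint ranges: [-2.72, 2.72], [-1.05, 1.87], [-1.09, 1.28], [-1.99, 2.15], [-1.42, 1.44], [-3.14, 3.14]. Speed limits (rad/s): [2.79, 2.79, 3.14, 3.14, 3.14, 3.14].

## Interface

Orientations are given as a unit quaternion [x, y, z, w].
In Python, from workcell import readout, camera, bot gives the robot as it stands. The module is installed in compiled form; this text tells all that it offers.
- The arm moves only by the tool jog_arm, never from a script. Its argument "motion" is a list of rows, each an object of numbers: "x", "y", "z": the shift along the tool's x, y, z in mm; "spin": the turn about the tool's z in degrees; "fingers": the closure, from -1 (fully open) to 1 (shut). A call has 1 to 8 rows; each row is the pose to reach, as a shift and turn from the pose commanded when the call began, along the tool's axes at that moment; what a row does not reach only later rows make up. A row lasts 1/8 s, in which the tool goes at most 62.5 mm and 10.7 degrees, less where a joint would pass 70% of its speed; a pose out of reach is approached as far as the arm can. A call with a gripper value outside its range is refused whole. The fingers move at their own pace and stop on an object; the grip force is fixed at half the most. Time passes only in rows, so rows that repeat a pose let the fingers close. It gives the time, the measured TCP pose, the force, the opening and the grip force at its end, in the units of the state.
- readout.get_obs(): the state, without advancing time (a new reading comes with each control period).
- camera(name): name is "scene" or "top" or "wrist"; returns a dict with "pixels" (420x560x3 uint8, red, green, blue), "K" (3x3 intrinsics, pixels), "rvec" (rotation vector, rad) and "tvec" (3), from world to camera coordinates, as OpenCV has them. Camera axes: x right, y down, z forward; pixel columns grow to the right and rows downward; lengths in m; the calibration is good to about 2 mm. A picture is of the moment at which its call begins. There is no depth.
- bot.job_done(): hands the job in; it is judged then, once.
The state is a dict: "clock": time; "joint_pos": joint angles; "joint_vel": joint speeds; "tau": joint torques, N m; "eef_pos": TCP position; "tool_rot": TCP orientation; "ft_force": force on the tool from outside, world axes, zero at the start; "ft_torque": the same for the moment, N m; "grip_width": finger opening in m; "grasp_force": force on a finger pad.
Only numpy, scipy, OpenCV 4.12 (cv2) and the standard library are available. Lean on these libraries where they do the work, as an engineer would, in place of code of your own. Each camera call takes 0.05 s, during which the arm holds its last target. There are 200 camera calls.

## Task

Push the little sample caddy forward across the bench until all its swivel castors trail straight behind, then steer it into the yellow bay, centred and square, and press its nose home until the sprung buffer bottoms out with a firm but gentle nudge. Leave it standing there against the buffer with its castors straight; keep its wheels on the bench and the jar upright in its collar, and do not disturb the other things.

Things in the scene. Friction and masses are not known exactly. Their poses are not given: they have to be found in the camera images.
- caddy_centre (a point): centre of the cream caddy's body, a block 156 mm long (x), 130 mm wide (y), 36 mm high, underside 34 mm and top 70 mm above the bench (this point: 52 mm). +x points out of its nose. Brass cup lids on top reach 90 mm, the jar 118 mm above the bench. Four swivel castors (28 mm wheels, 12 mm trail). About 0.7 to 1.1 kg in all. Rolling takes 2 to 3 N and the wheels hold it where it is left
- caddy_rear (a point): middle of the caddy's flat rear face (blue strip, 130 mm wide, 34 to 70 mm above the bench), 78 mm behind its centre; axes as the caddy's. Push here, forward (+x): both fingertips of an open gripper set square across the face steer it. Each castor swings in behind its pivot within about 40 mm of forward travel; meanwhile the caddy pulls to one side. Never push with 20 N or more
- caddy_nose (a point): middle of the caddy's flat nose (black rubber strip), 78 mm ahead of its centre; this face meets the buffer's pad. Home is a nudge of 5 N or more at the bottomed pad, that is about 9 to 13 N at the rear face, held half a second; when let go the caddy rolls back a few mm and stays, the pad still against its nose
- bay: the parking bay: yellow tape on the bench in front of the tester, open at its entry, 150 mm wide between the side tapes. Origin: middle of the bay at bench height; +x points into it, towards the buffer, as a parked caddy's +x does. Beyond the outline an aluminium base carries the grey buffer carriage (70 mm wide, 77 mm high, black knob on top to 97 mm)
- bay_end (a point): fixed point of the bay, 68 mm along its +x from its origin and 52 mm up, near the buffer's red pad (60 mm wide, 39 to 65 mm above the bench, facing -x). The carriage is clamped at an unmeasured setting: the pad's free face stands anywhere from 12 mm before to 12 mm beyond this point. The pad gives way 14 mm, 0.8 N at first to 2.9 N, then bottoms out (firm rubber, 5 N per mm)
- jar_centre (a point): middle of the small amber jar with black cap, 36 mm across, 48 mm tall, standing loose in a 14 mm high collar on the caddy 34 mm ahead of its centre; its z axis is upright
- castor_fl (a joint): swivel angle (rad) of the caddy's front left castor seen from above, anticlockwise positive; 0 = the wheel trails straight behind its pivot when the caddy goes forward (+x), about +-3.14 = it points forward
- castor_fr (a joint): swivel angle (rad) of the caddy's front right castor seen from above, anticlockwise positive; 0 = the wheel trails straight behind its pivot when the caddy goes forward (+x), about +-3.14 = it points forward
- castor_rl (a joint): swivel angle (rad) of the caddy's rear left castor seen from above, anticlockwise positive; 0 = the wheel trails straight behind its pivot when the caddy goes forward (+x), about +-3.14 = it points forward
- castor_rr (a joint): swivel angle (rad) of the caddy's rear right castor seen from above, anticlockwise positive; 0 = the wheel trails straight behind its pivot when the caddy goes forward (+x), about +-3.14 = it points forward
- bottle_a: amber sample bottle, 60 mm across, 150 mm tall; stands on the bench, leave it alone; origin at its underside
- bottle_b: amber sample bottle, 60 mm across, 150 mm tall; stands on the bench, leave it alone; origin at its underside
- beaker: clear beaker, 64 mm across, 80 mm tall; stands on the bench, leave it alone; origin at its underside
- lifter: wood-handled cup lifter lying flat on the bench, 200 mm long, handle to its -x; leave it alone
- tip_tray: open blue tray, 120 x 90 x 40 mm; stands on the bench, leave it alone; origin at its underside
- cup: spare brass test cup, 64 mm across, 52 mm tall; stands on the bench, leave it alone; origin at its underside
Things that resemble listed ones, but are neither listed nor needed, are in the scene too. Of the things shaped like the part that bears jar_centre, the amber glass one is meant.

How it is judged:
By the outcome, as a careful person would: the job done as asked, in the order asked, and still so for the second after the job is handed in, with the robot touching nothing.
It also fails if it takes over 70 s, if anything falls off the work surface, if the arm or the gripper's body presses on something with over 40 N, if the wrist force passes 120 N, or if a joint passes its speed limit or range.

## Working session

There is one attempt and no reset: what is moved stays moved. The work goes in short steps, Python scripts to look and compute and a tool call to move; the robot and the scene stay as the last step left them, time stands still between calls to the robot, and variables do not carry over. Pictures are saved under pics/ and viewed, at most 10 in all, crops included, and the job is handed in when it is done.

Besides the shell and the picture viewer there is one more tool, called after ">>>" by a JSON object that holds its "fn" and its "kwargs", one argument or row to a line. jog_arm: Moves the arm, as the interface text tells. Its arguments: {"type":"object","properties":{"motion":{"type":"array"}},"required":["motion"]}

```bash
mkdir -p pics; cat > h.py <<'E'
import numpy as np, cv2
from workcell import readout, camera, bot
def cam(n):
    c=camera(n); c['R']=cv2.Rodrigues(np.array(c['rvec'],float))[0]; c['t']=np.array(c['tvec'],float).ravel(); c['K']=np.array(c['K'],float); return c
def save(c,f,crop=None,s=1):
    p=c['pixels'][...,::-1]
    if crop: p=p[crop[1]:crop[3],crop[0]:crop[2]]
    cv2.imwrite(f,cv2.resize(p,None,fx=s,fy=s,interpolation=cv2.INTER_CUBIC))
def ray(c,u,v):
    d=c['R'].T@np.linalg.inv(c['K'])@np.array([u,v,1.]); o=-c['R'].T@c['t']; return o,d
def onz(c,u,v,z):
    o,d=ray(c,u,v); return o+d*(z-o[2])/d[2]
def proj(c,P):
    q=c['K']@(c['R']@np.array(P,float)+c['t']); return q[:2]/q[2]
def tri(*a):
    A=np.zeros((3,3));b=np.zeros(3)
    for c,u,v in a:
        o,d=ray(c,u,v);d=d/np.linalg.norm(d);M=np.eye(3)-np.outer(d,d);A+=M;b+=M@o
    return np.linalg.solve(A,b)
E
python3 - <<'E'
from h import *
import pickle
o=readout.get_obs(); print({k:np.round(v,3) for k,v in o.items()}, bot.tcp_to_grasp)
for n in ['scene','top']:
    c=cam(n); save(c,f'pics/{n}0.png'); pickle.dump(c,open(n+'0.pkl','wb')); print(n,-c['R'].T@c['t'],c['R'][2],c['K'][0,0])
E
```

```text
{'clock': np.float64(0.0), 'joint_pos': array([ 1.291,  0.241,  0.004,  1.335, -0.   ,  1.571]), 'joint_vel': array([ 0.001,  0.002, -0.   ,  0.001,  0.001, -0.001]), 'tau': array([ 1.0000e-03, -3.7232e+01,  2.5241e+01,  1.7000e-02,  0.0000e+00,
       -0.0000e+00]), 'eef_pos': array([0.138, 0.48 , 0.23 ]), 'tool_rot': array([ 0.139,  0.99 , -0.001, -0.   ]), 'ft_force': array([-0.239, -0.324, -0.229]), 'ft_torque': array([-0.02 , -0.034,  0.016]), 'grasp_force': np.float64(0.0), 'grip_width': np.float64(0.086)} 0.0187
scene [ 1.00270888 -0.55532418  0.99007604] [-0.40091331  0.48860978 -0.77493806] 506.24280592684454
top [0.4553047  0.03735404 1.44668213] [ 0.06654469 -0.01293005 -0.99769966] 464.01040732255746
```

View pics/scene0.png

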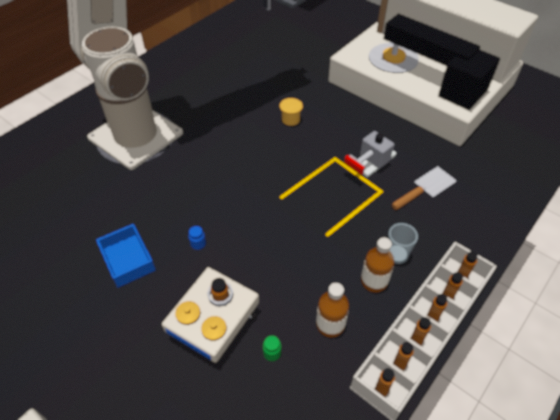

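View pics/top0.png

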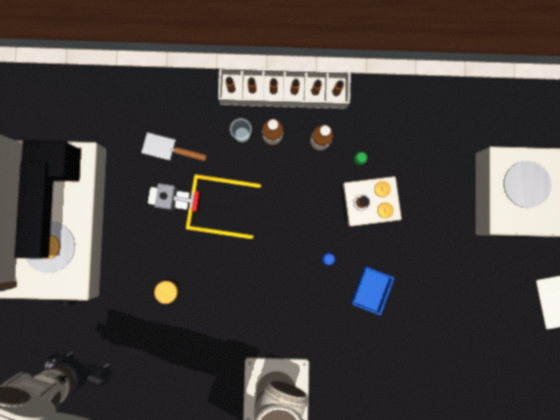

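The top view shows the caddy at (372,202) with its nose to the left, the bay at (222,207) open to the right, and the red pad at (195,201). Candidates for the jar:
- amber jar in the collar on the caddy, (362,202)
- blue jar on the bench, (329,259)
- green jar on the bench, (361,158)
- the rack vials

The one on the caddy is the one meant. I'll measure next.

```bash
cat >> h.py <<'E'
def hsv(c): return cv2.cvtColor(np.ascontiguousarray(c['pixels']),cv2.COLOR_RGB2HSV)
def mask(c,lo,hi,box=None):
    m=cv2.inRange(hsv(c),lo,hi)
    if box: z=np.zeros_like(m); x0,y0,x1,y1=box; z[y0:y1,x0:x1]=m[y0:y1,x0:x1]; m=z
    return m
def comps(m,amin=6):
    n,l,s,ce=cv2.connectedComponentsWithStats(m)
    return [(ce[i],s[i]) for i in range(1,n) if s[i][4]>=amin]
E
python3 - <<'E'
from h import *
import pickle
t=pickle.load(open('top0.pkl','rb')); s=pickle.load(open('scene0.pkl','rb'))
# bay
for c,n,box in [(t,'top',(180,168,268,245)),(s,'scene',(270,150,390,245))]:
    m=mask(c,(20,120,80),(35,255,255),box)
    ys,xs=np.nonzero(m)
    P=np.array([onz(c,u,v,0)[:2] for u,v in zip(xs,ys)])
    # side tapes run along ~y ; initial direction by minAreaRect
    r=cv2.minAreaRect(P.astype(np.float32)); print(n,'bay rect',r)
    bx=cv2.boxPoints(r);print(bx.round(3))
    e=[bx[1]-bx[0],bx[2]-bx[1]]; d=max(e,key=lambda v:abs(v[1])); d=d/np.linalg.norm(d); d=d*np.sign(d[1])
    q=np.array([d[1],-d[0]]) # right side
    ce=np.array(r[0]); a=(P-ce)@d; b=(P-ce)@q
    for k in (1,-1):
        I=(b*k>0.06)&(a<a.max()-0.03)
        f=cv2.fitLine(P[I].astype(np.float32),cv2.DIST_HUBER,0,.01,.01).ravel()
        f=f*np.sign(f[1]); print(n,'side',k,np.degrees(np.arctan2(f[1],f[0])),f[2:].round(4),I.sum())
    I=(a>a.max()-0.012)&(abs(b)<0.05)
    f=cv2.fitLine(P[I].astype(np.float32),cv2.DIST_HUBER,0,.01,.01).ravel();print('end',np.degrees(np.arctan2(f[1],f[0])),f[2:])
# pad red
for c,n in [(t,'top'),(s,'scene')]:
    m=mask(c,(0,150,90),(6,255,255))|mask(c,(174,150,90),(180,255,255))
    print(n,'red',[(x[0].round(1),x[1]) for x in comps(m)])
# caddy
for c,n,box in [(t,'top',(335,168,410,235)),(s,'scene',(155,260,265,365))]:
    m=mask(c,(0,0,110),(180,110,255),box); m=cv2.morphologyEx(m|mask(c,(15,60,90),(32,255,255),box),cv2.MORPH_CLOSE,np.ones((7,7)))
    cn=max(cv2.findContours(m,0,1)[0],key=cv2.contourArea); r=cv2.minAreaRect(cn); print(n,'caddy',r)
    bx=cv2.boxPoints(r); print(bx.round(1)); W=np.array([onz(c,u,v,.07) for u,v in bx]); print(W.round(4),'mean',W.mean(0),'len',[np.linalg.norm(W[i]-W[i-1]).round(4) for i in range(4)])
    y=mask(c,(15,120,120),(32,255,255),box); print('lids',[(x[0].round(1),x[1]) for x in comps(y)])
    b=mask(c,(100,120,40),(130,255,255),box); print('blue',[(x[0].round(1),x[1]) for x in comps(b)])
save(t,'pics/topc.png',(170,140,420,310),3.2)
save(s,'pics/scenec.png',(150,225,300,375),4)
E
```

```text
top bay rect ((0.5577756762504578, 0.18007948994636536), (0.21582315862178802, 0.17913803458213806), 82.97930145263672)
[[0.456 0.084]
 [0.633 0.062]
 [0.66  0.276]
 [0.482 0.298]]
top side 1 83.056145 [0.6364 0.1558] 315
top side -1 83.1188 [0.4755 0.1757] 322
end -6.9433174 [0.56829304 0.2815816 ]
scene bay rect ((0.557429313659668, 0.1785089522600174), (0.21661236882209778, 0.17973299324512482), 83.09644317626953)
[[0.455 0.082]
 [0.634 0.06 ]
 [0.66  0.275]
 [0.481 0.297]]
scene side 1 83.09754 [0.6363 0.1525] 394
scene side -1 83.02693 [0.4752 0.17  ] 353
end -6.2116923 [0.57264817 0.27898702]
top red [(array([195.6, 201. ]), array([192, 190,   8,  22,  96], dtype=int32))]
scene red [(array([353.3, 163.5]), array([344, 154,  20,  20, 157], dtype=int32))]
top caddy ((372.0538635253906, 200.9307861328125), (44.77653884887695, 53.70703887939453), 82.87498474121094)
[[342.6 182. ]
 [395.9 175.4]
 [401.5 219.8]
 [348.2 226.5]]
[[ 0.6347 -0.1818  0.07  ]
 [ 0.6595 -0.3416  0.07  ]
 [ 0.5265 -0.3595  0.07  ]
 [ 0.5023 -0.2006  0.07  ]] mean [ 0.5807576  -0.27086203  0.07      ] len [np
[... 244 characters left out ...]
ddy ((210.4945831298828, 311.1324157714844), (66.83100891113281, 84.47616577148438), 36.02737045288086)
[[158.6 325.6]
 [208.3 257.3]
 [262.4 296.6]
 [212.7 364.9]]
[[ 0.5307 -0.3664  0.07  ]
 [ 0.4921 -0.1904  0.07  ]
 [ 0.6451 -0.1878  0.07  ]
 [ 0.6684 -0.3552  0.07  ]] mean [ 0.58408879 -0.27493045  0.07      ] len [np.float64(0.1381), np.float64(0.1802), np.float64(0.1531), np.float64(0.169)]
lids [(array([219.9, 293.6]), array([214, 291,  12,   5,  28], dtype=int32)), (array([187.4, 312.5]), array([176, 302,  24,  22, 411], dtype=int32)), (array([213.5, 327.9]), array([202, 317,  24,  23, 434], dtype=int32))]
blue [(array([188.5, 345.2]), array([167, 331,  43,  29, 189], dtype=int32))]
```

View pics/scenec.png

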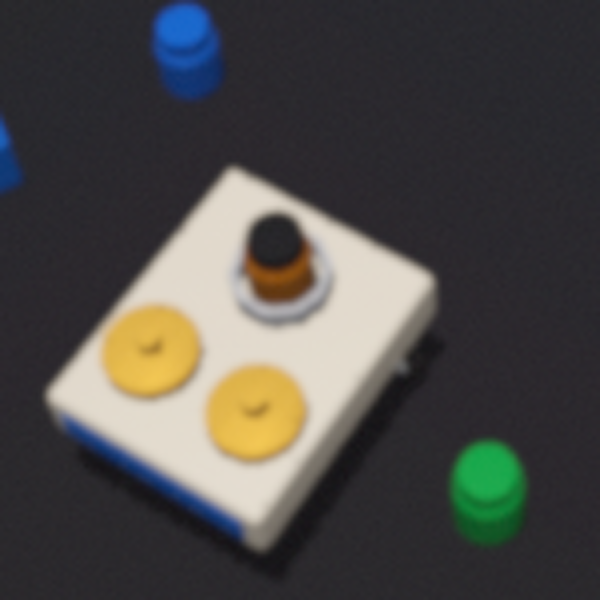

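The crop shows the cream caddy with the amber, black-capped jar in its collar near the nose, two brass lids behind it and the blue strip at the rear. The blue and green jars stand on the bench. Bay line and widths check out (tapes 162 mm between centres, i.e. 150 + 12).

```bash
cat >> h.py <<'E'
TH=np.radians(83.08); D=np.array([np.cos(TH),np.sin(TH)]); Q=np.array([D[1],-D[0]]); B0=0.532
def ab(p): p=np.array(p)[:2]; return np.round([1000*p@D,1000*(p@Q-B0)],1)  # along, right of bay line (mm)
def toolyaw(o):
    from scipy.spatial.transform import Rotation as Rn
    return Rn.from_quat(o['tool_rot']).as_matrix()
def goto(xyz,yawdeg):
    o=readout.get_obs(); R=toolyaw(o); d=R.T@(np.array(xyz)-o['eef_pos'])*1000
    y=np.degrees(np.arctan2(R[1,0],R[0,0])); print('tcp',o['eef_pos'].round(4),'yaw',y.round(2),'shift',d.round(1),'spin',round((y-yawdeg+180)%360-180,2),'F',o['ft_force'].round(2),'t',o['clock'])
E
python3 - <<'E'
from h import *
import pickle
t=pickle.load(open('top0.pkl','rb')); s=pickle.load(open('scene0.pkl','rb'))
l1=tri((t,382,188.7),(s,213.5,327.9)); l2=tri((t,385,209.9),(s,187.4,312.5)); print('lids',l1,l2)
print('top lids z90',onz(t,382,188.7,.088),onz(t,385,209.9,.088))
d=l1-l2; print('heading from lids',np.degrees(np.arctan2(d[1],d[0]))+90)
pad=tri((t,195.6,201),(s,353.3,163.5)); print('pad',pad,ab(pad))
for n,u,v,z in [('blue',329,259,.03),('green',361,158,.03),('botA',272,131,.1),('botB',322,136,.1)]: print(n,onz(t,u,v,z).round(3),ab(onz(t,u,v,z)))
print('caddy',ab([.580,-.271])); 
m=mask(t,(0,0,0),(180,255,60),(352,192,372,212)); print([(x[0],x[1]) for x in comps(m)])
goto([.595,-.371,.23],98.7)
E
```

```text
lids [ 0.61761366 -0.3005653   0.07034164] [ 0.5542539  -0.31024589  0.07066752]
top lids z90 [ 0.61597961 -0.29574538  0.088     ] [ 0.55347117 -0.30533478  0.088     ]
heading from lids 98.68690710632362
pad [0.5660874  0.2565999  0.05513183] [322.9  -1. ]
blue [ 0.403 -0.151  0.03 ] [-101.  -113.7]
green [ 0.716 -0.244  0.03 ] [-155.7  208.5]
botA [0.776 0.034 0.1  ] [127.  234.2]
botB [ 0.765 -0.114  0.1  ] [-20.7 241.6]
caddy [-199.1   76.4]
[(array([363.63829787, 201.0212766 ]), array([360, 197,   8,   8,  47], dtype=int32))]
tcp [0.1379 0.48   0.2305] yaw 163.97 shift [-674.3 -691.7    1.8] spin 65.27 F [-0.62  0.35  0.81] t 0.1
```

>>> {"fn": "jog_arm", "kwargs": {
  "motion": [
    {"x": -55,"y": -30,"spin": 9},
    {"x": -110,"y": -75,"spin": 18},
    {"x": -160,"y": -125,"spin": 27},
    {"x": -210,"y": -170,"spin": 36},
    {"x": -260,"y": -220,"spin": 45},
    {"x": -310,"y": -270,"spin": 54},
    {"x": -355,"y": -320,"spin": 63},
    {"x": -400,"y": -365,"spin": 65}
  ]
}}

```text
validation failed for argument at $.mo...
```

>>> {"fn": "jog_arm", "kwargs": {
  "motion": [
    {"x": -55,"y": -30,"z": 0,"spin": 9,"fingers": -1},
    {"x": -110,"y": -75,"z": 0,"spin": 18,"fingers": -1},
    {"x": -160,"y": -125,"z": 0,"spin": 27,"fingers": -1},
    {"x": -210,"y": -170,"z": 0,"spin": 36,"fingers": -1},
    {"x": -260,"y": -220,"z": 0,"spin": 45,"fingers": -1},
    {"x": -310,"y": -270,"z": 0,"spin": 54,"fingers": -1},
    {"x": -355,"y": -320,"z": 0,"spin": 63,"fingers": -1},
    {"x": -400,"y": -365,"z": 0,"spin": 65,"fingers": -1}
  ]
}}

```text
clock: 1.1
eef_pos: [0.4014, 0.056, 0.2312]
tool_rot: [0.65, 0.76, 0.0, -0.0]
ft_force: [1.6, 1.7, -0.9]
grip_width: 0.0855
grasp_force: 0.0
```

```bash
python3 - <<'E'
from h import *
goto([.595,-.371,.23],98.7)
c=cam('wrist'); save(c,'pics/w1.png'); print(-c['R'].T@c['t'],c['R'][2]); o=readout.get_obs(); print(o['joint_pos'])
E
```

```text
tcp [0.4014 0.056  0.2312] yaw 98.86 shift [-451.7  125.5    1.1] spin 0.16 F [ 1.62  1.73 -0.91] t 1.1
[0.39021315 0.12641933 0.37442737] [ 0.04413515 -0.28094608 -0.95870819]
[ 0.12555244  0.0557431  -0.21546477  1.29729414 -0.00583407  1.55143479]
```

>>> {"fn": "jog_arm", "kwargs": {
  "motion": [
    {"x": -58,"y": 16,"z": 0,"spin": 0,"fingers": -1},
    {"x": -116,"y": 32,"z": 0,"spin": 0,"fingers": -1},
    {"x": -174,"y": 48,"z": 0,"spin": 0,"fingers": -1},
    {"x": -232,"y": 64,"z": 0,"spin": 0,"fingers": -1},
    {"x": -290,"y": 80,"z": 0,"spin": 0,"fingers": -1},
    {"x": -348,"y": 97,"z": 0,"spin": 0,"fingers": -1},
    {"x": -406,"y": 113,"z": 0,"spin": 0,"fingers": -1},
    {"x": -452,"y": 125,"z": 0,"spin": 0,"fingers": -1}
  ]
}}

```text
clock: 2.15
eef_pos: [0.5953, -0.3708, 0.2301]
tool_rot: [0.65, 0.76, -0.0, -0.001]
ft_force: [0.6, 0.8, 0.1]
grip_width: 0.0855
grasp_force: 0.0
```

```bash
python3 - <<'E'
from h import *
goto([.595,-.371,.23],98.7)
c=cam('wrist'); save(c,'pics/w2.png'); print(-c['R'].T@c['t'],c['R'][2])
import pickle; pickle.dump(c,open('w2.pkl','wb'))
E
```

```text
tcp [ 0.5953 -0.3708  0.2301] yaw 98.93 shift [-0.2 -0.4  0.1] spin 0.23 F [0.59 0.77 0.06] t 2.15
[ 0.58425759 -0.30043314  0.37333813] [ 0.04336507 -0.28055798 -0.95885697]
```

View pics/w2.png

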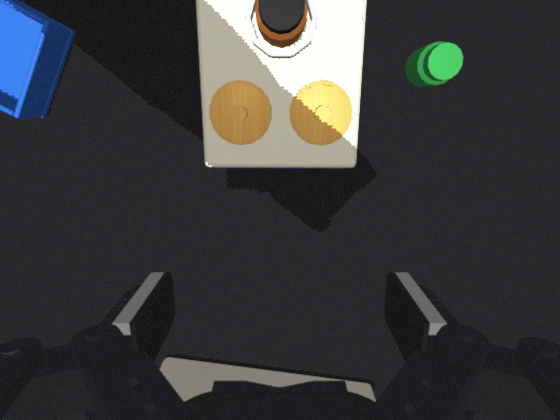

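The wrist view shows the rear top edge at row ~162, columns 207 to 356, square to the gripper. The jar is at (281,15), and the green jar is clear at (440,62).

```bash
python3 - <<'E'
from h import *
import pickle
c=pickle.load(open('w2.pkl','rb'))
# rear edge: per column, last bright row in caddy
g=cv2.cvtColor(np.ascontiguousarray(c['pixels']),cv2.COLOR_RGB2GRAY).astype(float)
pts=[]
for u in range(216,350,4):
    r=g[140:180,u]; k=np.argmin(np.diff(r)); pts.append((u,140+k+.5))
f=cv2.fitLine(np.array(pts,np.float32),cv2.DIST_HUBER,0,.01,.01).ravel(); print('edge',f,pts[::8])
for z in (.07,.034):
    A=onz(c,220,f[3]+f[1]/f[0]*(220-f[2]),z);B=onz(c,345,f[3]+f[1]/f[0]*(345-f[2]),z); d=B-A; print(z,A,B,'heading',np.degrees(np.arctan2(d[1],d[0]))+90)
L=[];Rr=[]
for v in range(40,155,5):
    r=g[v]; L.append((190+np.argmax(np.diff(r[190:225]))+.5,v)); Rr.append((345+np.argmin(np.diff(r[345:380]))+.5,v))
W=[]
for S in (L,Rr):
    P=np.array([onz(c,u,v,.07)[:2] for u,v in S],np.float32); q=cv2.fitLine(P,cv2.DIST_HUBER,0,.001,.001).ravel(); q=q*np.sign(q[1]); W.append(q); print('side',q[2:],np.degrees(np.arctan2(q[1],q[0])))
E
```

```text
edge [ 1.000000e+00 -5.185852e-15  3.076000e+02  1.675000e+02] [(216, np.float64(166.5)), (248, np.float64(167.5)), (280, np.float64(167.5)), (312, np.float64(167.5)), (344, np.float64(167.5))]
0.07 [ 0.54216007 -0.35812969  0.07      ] [ 0.64728498 -0.34168889  0.07      ] heading 98.88865983312317
0.034 [ 0.53716396 -0.36497709  0.034     ] [ 0.65476504 -0.34658509  0.034     ] heading 98.88865983312319
side [-0.52081394  0.30627626] 98.747444
side [-0.6472937   0.28255528] 98.52574
```

>>> {"fn": "jog_arm", "kwargs": {
  "motion": [
    {"x": -3,"y": 0,"z": 60,"spin": 0,"fingers": -1},
    {"x": -3,"y": 0,"z": 120,"spin": 0,"fingers": -1},
    {"x": -3,"y": 0,"z": 170,"spin": 0.2,"fingers": -1},
    {"x": -3,"y": 0,"z": 190,"spin": 0.2,"fingers": -1},
    {"x": -3,"y": 0,"z": 200,"spin": 0.2,"fingers": -1},
    {"x": 2,"y": 0,"z": 200,"spin": 0.2,"fingers": -1},
    {"x": 5,"y": 0,"z": 200,"spin": 0.2,"fingers": -1}
  ]
}}

```text
clock: 3.08
eef_pos: [0.5951, -0.3641, 0.033]
tool_rot: [0.651, 0.759, 0.0, 0.001]
ft_force: [0.7, 0.1, 0.2]
grip_width: 0.0852
grasp_force: 0.0
```

>>> {"fn": "jog_arm", "kwargs": {
  "motion": [
    {"x": 2,"y": 0,"z": 0,"spin": 0,"fingers": -1},
    {"x": 4,"y": 0,"z": 0,"spin": 0,"fingers": -1},
    {"x": 6,"y": 0,"z": 0,"spin": 0,"fingers": -1},
    {"x": 8,"y": 0,"z": 0,"spin": 0,"fingers": -1},
    {"x": 10,"y": 0,"z": 0,"spin": 0,"fingers": -1},
    {"x": 12,"y": 0,"z": 0,"spin": 0,"fingers": -1},
    {"x": 14,"y": 0,"z": 0,"spin": 0,"fingers": -1},
    {"x": 16,"y": 0,"z": 0,"spin": 0,"fingers": -1}
  ]
}}

```text
clock: 4.08
eef_pos: [0.5914, -0.3483, 0.0313]
tool_rot: [0.651, 0.759, -0.0, -0.0]
ft_force: [-1.0, -1.3, 1.8]
grip_width: 0.0854
grasp_force: 1.2
```

```bash
python3 - <<'E'
from h import *
goto([.595,-.371,.03],98.7)
c=cam('wrist'); save(c,'pics/w3.png'); t=cam('top'); save(t,'pics/t3.png',(280,120,480,270),4)
E
```

```text
tcp [ 0.5914 -0.3483  0.0313] yaw 98.76 shift [-22.9   0.1   1.3] spin 0.06 F [-0.95 -1.31  1.8 ] t 4.075
```

View pics/w3.png

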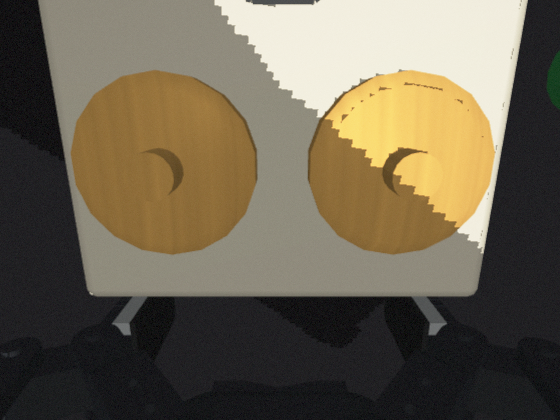

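The wrist view now has the caddy's rear edge at row ~294 (columns 88 to 480). Both fingertips are at the face and both lids are in full view, so I can track it with the wrist camera.

```bash
cat >> h.py <<'E'
def track(zl=.074):
    o=readout.get_obs(); c=cam('wrist'); m=mask(c,(12,140,60),(32,255,255))
    m=cv2.morphologyEx(m,cv2.MORPH_OPEN,np.ones((5,5)))
    k=sorted(cv2.findContours(m,0,1)[0],key=cv2.contourArea)[-2:]
    e=sorted([cv2.fitEllipse(cv2.convexHull(q))[0] for q in k])
    W=[onz(c,u,v,zl) for u,v in e]; d=W[1]-W[0]; hd=np.degrees(np.arctan2(d[1],d[0]))+90
    mid=(W[0]+W[1])/2; h=np.array([np.cos(np.radians(hd)),np.sin(np.radians(hd))]); ce=mid[:2]+.035*h
    R=toolyaw(o); ty=np.degrees(np.arctan2(R[1,0],R[0,0])); tx=R[:2,0]
    tc=np.array(o['eef_pos'][:2]); r=np.array([h[1],-h[0]])
    print('t',round(o['clock'],2),'spacing',(np.linalg.norm(d)*1000).round(1),'CADDY a,b',ab(ce),'hdg-bay',round(hd-83.08,2),'| tool yaw-bay',round(ty-83.08,2),'ab',ab(tc),'| tcp rel caddy fwd,right',(1000*(tc-ce)@h).round(1),(1000*(tc-ce)@r).round(1),'z',o['eef_pos'][2].round(4),'F fwd,right,up',(o['ft_force'][:2]@h).round(1),(o['ft_force'][:2]@r).round(1),o['ft_force'][2].round(1))
    return c
E
python3 - <<'E'
from h import *
track();track(.078);track(.072)
E
```

```text
t 4.17 spacing 66.4 CADDY a,b [-186.2   73. ] hdg-bay 15.71 | tool yaw-bay 15.7 ab [-274.1   97. ] | tcp rel caddy fwd,right -91.2 -0.7 z 0.0312 F fwd,right,up -1.4 -0.4 1.1
t 4.22 spacing 63.7 CADDY a,b [-185.6   72.8] hdg-bay 15.68 | tool yaw-bay 15.7 ab [-274.1   97. ] | tcp rel caddy fwd,right -91.8 -0.6 z 0.0311 F fwd,right,up -1.6 0.1 0.2
t 4.28 spacing 67.7 CADDY a,b [-186.5   73.1] hdg-bay 15.66 | tool yaw-bay 15.7 ab [-274.1   97. ] | tcp rel caddy fwd,right -90.9 -0.6 z 0.0311 F fwd,right,up -1.3 -0.1 0.9
```

>>> {"fn": "jog_arm", "kwargs": {
  "motion": [
    {"x": 4,"y": 0,"z": 0,"spin": 0,"fingers": -1},
    {"x": 8,"y": 0,"z": 0,"spin": 0,"fingers": -1},
    {"x": 12,"y": 0,"z": 0,"spin": 0,"fingers": -1},
    {"x": 16,"y": 0,"z": 0,"spin": 0,"fingers": -1},
    {"x": 20,"y": 0,"z": 0,"spin": 0,"fingers": -1},
    {"x": 24,"y": 0,"z": 0,"spin": 0,"fingers": -1}
  ]
}}

```text
clock: 5.08
eef_pos: [0.5879, -0.3242, 0.0312]
tool_rot: [0.651, 0.759, -0.0, -0.0]
ft_force: [0.1, -3.0, -0.4]
grip_width: 0.0856
grasp_force: 1.3
```

```bash
python3 - <<'E'
from h import *
track()
E
```

```text
t 5.08 spacing 66.4 CADDY a,b [-163.    66.6] hdg-bay 15.66 | tool yaw-bay 15.7 ab [-251.    90.7] | tcp rel caddy fwd,right -91.2 -0.5 z 0.0312 F fwd,right,up -3.0 -0.4 -0.4
```

>>> {"fn": "jog_arm", "kwargs": {
  "motion": [
    {"x": 6,"y": 0,"z": 0,"spin": 0,"fingers": -1},
    {"x": 12,"y": 0,"z": 0,"spin": 0,"fingers": -1},
    {"x": 18,"y": 0,"z": 0,"spin": 0,"fingers": -1},
    {"x": 24,"y": 0,"z": 0,"spin": 0,"fingers": -1},
    {"x": 30,"y": 0,"z": 0,"spin": 0,"fingers": -1},
    {"x": 36,"y": 0,"z": 0,"spin": 0,"fingers": -1},
    {"x": 42,"y": 0,"z": 0,"spin": 0,"fingers": -1},
    {"x": 48,"y": 0,"z": 0,"spin": 0,"fingers": -1}
  ]
}}

```text
clock: 6.12
eef_pos: [0.5806, -0.2767, 0.0313]
tool_rot: [0.651, 0.759, -0.0, -0.0]
ft_force: [0.2, -2.8, -1.7]
grip_width: 0.0854
grasp_force: 1.1
```

```bash
python3 - <<'E'
from h import *
track()
E
```

```text
t 6.12 spacing 66.4 CADDY a,b [-116.8   53.5] hdg-bay 15.68 | tool yaw-bay 15.69 ab [-204.7   77.7] | tcp rel caddy fwd,right -91.2 -0.5 z 0.0313 F fwd,right,up -2.8 -0.2 -1.7
```

>>> {"fn": "jog_arm", "kwargs": {
  "motion": [
    {"x": 6,"y": 0,"z": 0,"spin": 0,"fingers": -1},
    {"x": 12,"y": 0,"z": 0,"spin": 0,"fingers": -1},
    {"x": 18,"y": 0,"z": 0,"spin": 0,"fingers": -1},
    {"x": 24,"y": 0,"z": 0,"spin": 0,"fingers": -1},
    {"x": 30,"y": 0,"z": 0,"spin": 0,"fingers": -1},
    {"x": 36,"y": 0,"z": 0,"spin": 0,"fingers": -1},
    {"x": 42,"y": 0,"z": 0,"spin": 0,"fingers": -1},
    {"x": 48,"y": 0,"z": 0,"spin": 0,"fingers": -1}
  ]
}}

```text
clock: 7.18
eef_pos: [0.5734, -0.2293, 0.0314]
tool_rot: [0.651, 0.759, 0.0, 0.0]
ft_force: [-0.5, -2.6, -0.4]
grip_width: 0.0854
grasp_force: 1.3
```

```bash
python3 - <<'E'
from h import *
track()
t=cam('top'); s=cam('scene'); save(s,'pics/s4.png')
E
```

```text
t 7.17 spacing 66.4 CADDY a,b [-70.6  40.5] hdg-bay 15.64 | tool yaw-bay 15.69 ab [-158.5   64.8] | tcp rel caddy fwd,right -91.2 -0.3 z 0.0314 F fwd,right,up -2.5 -0.9 -0.4
```

>>> {"fn": "jog_arm", "kwargs": {
  "motion": [
    {"x": 7,"y": 0,"z": 0,"spin": 0,"fingers": -1},
    {"x": 14,"y": 0,"z": 0,"spin": 0,"fingers": -1},
    {"x": 21,"y": 0,"z": 0,"spin": 0,"fingers": -1},
    {"x": 28,"y": 0,"z": 0,"spin": 0,"fingers": -1},
    {"x": 35,"y": 0,"z": 0,"spin": 0,"fingers": -1},
    {"x": 42,"y": 0,"z": 0,"spin": 0,"fingers": -1},
    {"x": 49,"y": 0,"z": 0,"spin": 0,"fingers": -1},
    {"x": 55,"y": 0,"z": 0,"spin": 0,"fingers": -1}
  ]
}}

```text
clock: 8.32
eef_pos: [0.5649, -0.1748, 0.0314]
tool_rot: [0.651, 0.759, -0.0, 0.0]
ft_force: [0.4, -2.8, 0.5]
grip_width: 0.0853
grasp_force: 1.4
```

```bash
cat >> h.py <<'E'
def arc(phi0,R,s0,step,off=(-91.2,-.4),n=8):
    # caddy centre on an arc to the right of radius R (mm), heading rel. bay phi0 (deg) -> 0; s0 already done; rows in tool axes now
    def pose(s):
        p0=np.radians(phi0); a=max(p0-s/R,0); L=min(s,p0*R)
        x=R*(np.sin(p0)-np.sin(a))+max(s-p0*R,0); y=-R*(np.cos(a)-np.cos(p0)) # forward,left
        y=-R*(np.cos(a)-np.cos(p0))*-1
        h=np.array([np.cos(a),np.sin(a)]); r=np.array([h[1],-h[0]])
        return np.array([x,y])+off[0]*h+off[1]*r, a
    T0,a0=pose(s0); h=np.array([np.cos(a0),np.sin(a0)]); r=np.array([h[1],-h[0]])
    for i in range(1,n+1):
        T,a=pose(s0+i*step); d=T-T0
        print('x',(d@h).round(1),'right',(d@r).round(1),'spin',np.degrees(a0-a).round(2))
E
python3 - <<'E'
from h import *
track()
R=toolyaw(readout.get_obs()); print('tool y in bay (fwd,right)',R[:2,1]@D,R[:2,1]@Q)
arc(15.66,600,0,7)
E
```

```text
t 8.32 spacing 66.3 CADDY a,b [-17.6  25.5] hdg-bay 15.64 | tool yaw-bay 15.7 ab [-105.5   49.9] | tcp rel caddy fwd,right -91.1 -0.2 z 0.0314 F fwd,right,up -2.8 -0.0 0.5
tool y in bay (fwd,right) 0.27122045815216195 0.9625172421307785
x 7.0 right -1.0 spin 0.67
x 14.0 right -2.0 spin 1.34
x 21.1 right -2.8 spin 2.01
x 28.1 right -3.6 spin 2.67
x 35.2 right -4.3 spin 3.34
x 42.2 right -4.9 spin 4.01
x 49.3 right -5.4 spin 4.68
x 56.4 right -5.9 spin 5.35
```

>>> {"fn": "jog_arm", "kwargs": {
  "motion": [
    {"x": 8,"y": -1.0,"z": 0,"spin": 0.66,"fingers": -1},
    {"x": 16,"y": -1.9,"z": 0,"spin": 1.33,"fingers": -1},
    {"x": 24,"y": -2.8,"z": 0,"spin": 2.0,"fingers": -1},
    {"x": 32,"y": -3.5,"z": 0,"spin": 2.66,"fingers": -1},
    {"x": 40,"y": -4.1,"z": 0,"spin": 3.32,"fingers": -1},
    {"x": 48,"y": -4.7,"z": 0,"spin": 4.0,"fingers": -1},
    {"x": 56,"y": -5.1,"z": 0,"spin": 4.65,"fingers": -1},
    {"x": 64,"y": -5.5,"z": 0,"spin": 5.3,"fingers": -1}
  ]
}}

```text
clock: 9.38
eef_pos: [0.5496, -0.1124, 0.0313]
tool_rot: [0.686, 0.728, -0.0, -0.0]
ft_force: [-1.4, -1.8, 1.5]
grip_width: 0.0853
grasp_force: 1.5
```

```bash
python3 - <<'E'
from h import *
track()
E
```

```text
t 9.38 spacing 66.4 CADDY a,b [44.4 11.1] hdg-bay 10.33 | tool yaw-bay 10.35 ab [-45.3  27.1] | tcp rel caddy fwd,right -91.2 -0.4 z 0.0313 F fwd,right,up -1.7 -1.5 1.5
```

>>> {"fn": "jog_arm", "kwargs": {
  "motion": [
    {"x": 8,"y": -1.0,"z": 0,"spin": 0.66,"fingers": -1},
    {"x": 16,"y": -1.9,"z": 0,"spin": 1.33,"fingers": -1},
    {"x": 24,"y": -2.8,"z": 0,"spin": 2.0,"fingers": -1},
    {"x": 32,"y": -3.5,"z": 0,"spin": 2.66,"fingers": -1},
    {"x": 40,"y": -4.1,"z": 0,"spin": 3.32,"fingers": -1},
    {"x": 48,"y": -4.7,"z": 0,"spin": 4.0,"fingers": -1},
    {"x": 56,"y": -5.1,"z": 0,"spin": 4.65,"fingers": -1},
    {"x": 64,"y": -5.5,"z": 0,"spin": 5.3,"fingers": -1}
  ]
}}

```text
clock: 10.42
eef_pos: [0.5402, -0.0488, 0.0312]
tool_rot: [0.719, 0.695, -0.0, -0.0]
ft_force: [-0.7, -2.9, 0.5]
grip_width: 0.0854
grasp_force: 1.5
```

```bash
python3 - <<'E'
from h import *
track()
import pickle
c=cam('top'); save(c,'pics/t5.png',(170,140,370,290),4); pickle.dump(c,open('t5.pkl','wb'))
E
```

```text
t 10.43 spacing 66.4 CADDY a,b [107.5   2.5] hdg-bay 5.04 | tool yaw-bay 5.05 ab [16.7 10.1] | tcp rel caddy fwd,right -91.2 -0.3 z 0.0312 F fwd,right,up -2.9 -0.6 0.5
```

View pics/t5.png

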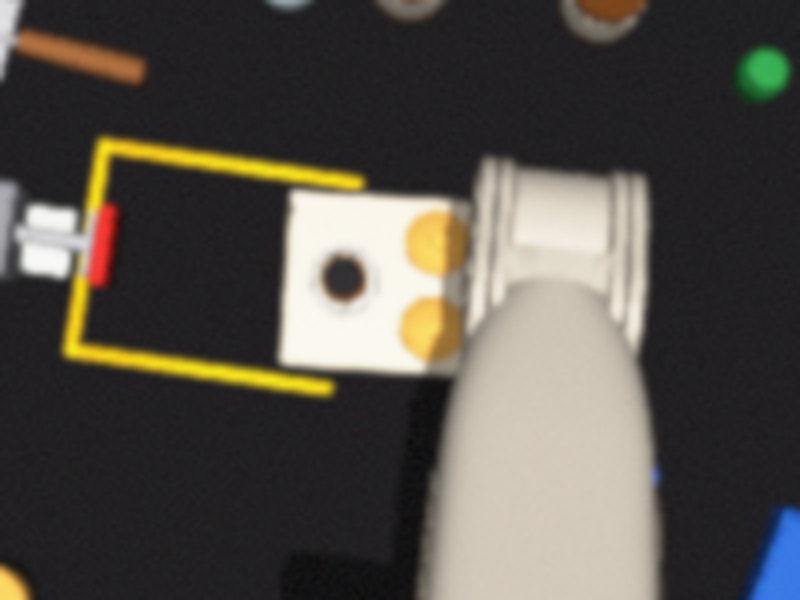

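The crop shows the caddy at the bay mouth (nose at column ~285), between the tapes. The pad is at (103,245), and the arm is clear of everything else.

>>> {"fn": "jog_arm", "kwargs": {
  "motion": [
    {"x": 8,"y": -1.1,"z": 0,"spin": 0.7,"fingers": -1},
    {"x": 16,"y": -2.1,"z": 0,"spin": 1.4,"fingers": -1},
    {"x": 24,"y": -2.9,"z": 0,"spin": 2.1,"fingers": -1},
    {"x": 32,"y": -3.7,"z": 0,"spin": 2.8,"fingers": -1},
    {"x": 40,"y": -4.4,"z": 0,"spin": 3.5,"fingers": -1},
    {"x": 48,"y": -5.0,"z": 0,"spin": 4.25,"fingers": -1},
    {"x": 57,"y": -5.5,"z": 0,"spin": 5.05,"fingers": -1},
    {"x": 65,"y": -4.8,"z": 0,"spin": 5.05,"fingers": -1}
  ]
}}

```text
clock: 11.52
eef_pos: [0.5377, 0.0164, 0.0313]
tool_rot: [0.748, 0.663, 0.0, -0.0]
ft_force: [-0.6, -2.7, 1.2]
grip_width: 0.0852
grasp_force: 1.5
```

```bash
python3 - <<'E'
from h import *
track()
c=cam('top')
m=mask(c,(0,0,120),(180,90,255),(180,170,290,245))
y=mask(c,(20,120,80),(35,255,255),(180,168,268,245))
# rows profile: caddy sides at z=.07 near nose, in bay coordinates
ys,xs=np.nonzero(m); P=np.array([ab(onz(c,u,v,.07)) for u,v in zip(xs,ys)])
print('white a range',np.percentile(P[:,0],[1,50,99]))
for a0 in range(170,240,10):
    I=abs(P[:,0]-a0)<5
    if I.sum()>10: print(a0,'b',P[I,1].min(),P[I,1].max(),'mid',(P[I,1].min()+P[I,1].max())/2)
r=mask(c,(0,150,90),(6,255,255))|mask(c,(174,150,90),(180,255,255)); ys,xs=np.nonzero(r); Z=np.array([ab(onz(c,u,v,.065)) for u,v in zip(xs,ys)]); print('pad a',Z[:,0].min(),Z[:,0].max(),'b',Z[:,1].min(),Z[:,1].max())
E
```

```text
t 11.53 spacing 66.4 CADDY a,b [172.2  -0.3] hdg-bay -0.01 | tool yaw-bay 0.03 ab [81.1 -0.2] | tcp rel caddy fwd,right -91.1 0.2 z 0.0313 F fwd,right,up -2.8 -0.3 1.2
white a range [ 36.034 127.    362.63 ]
170 b -66.5 64.1 mid -1.2000000000000028
180 b -67.4 65.7 mid -0.8500000000000014
190 b -66.2 64.4 mid -0.8999999999999986
200 b -67.1 66.0 mid -0.5499999999999972
210 b -66.3 64.2 mid -1.0499999999999972
220 b -67.2 65.9 mid -0.6499999999999986
230 b -66.4 64.1 mid -1.1500000000000057
pad a 314.9 329.1 b -31.6 29.6
```

>>> {"fn": "jog_arm", "kwargs": {
  "motion": [
    {"x": 6,"y": 0,"z": 0,"spin": 0,"fingers": -1},
    {"x": 12,"y": 0,"z": 0,"spin": 0,"fingers": -1},
    {"x": 18,"y": 0,"z": 0,"spin": 0,"fingers": -1},
    {"x": 24,"y": 0,"z": 0,"spin": 0,"fingers": -1},
    {"x": 30,"y": 0,"z": 0,"spin": 0,"fingers": -1},
    {"x": 36,"y": 0,"z": 0,"spin": 0,"fingers": -1},
    {"x": 42,"y": 0,"z": 0,"spin": 0,"fingers": -1},
    {"x": 48,"y": 0,"z": 0,"spin": 0,"fingers": -1}
  ]
}}

```text
clock: 12.62
eef_pos: [0.5435, 0.0638, 0.0313]
tool_rot: [0.748, 0.663, -0.0, 0.0]
ft_force: [-1.1, -2.5, 0.8]
grip_width: 0.0854
grasp_force: 1.4
```

>>> {"fn": "jog_arm", "kwargs": {
  "motion": [
    {"x": 3,"y": 0,"z": 0,"spin": 0,"fingers": -1},
    {"x": 6,"y": 0,"z": 0,"spin": 0,"fingers": -1},
    {"x": 9,"y": 0,"z": 0,"spin": 0,"fingers": -1},
    {"x": 12,"y": 0,"z": 0,"spin": 0,"fingers": -1},
    {"x": 15,"y": 0,"z": 0,"spin": 0,"fingers": -1},
    {"x": 17,"y": 0,"z": 0,"spin": 0,"fingers": -1},
    {"x": 19,"y": 0,"z": 0,"spin": 0,"fingers": -1},
    {"x": 20,"y": 0,"z": 0,"spin": 0,"fingers": -1}
  ]
}}

```text
clock: 13.62
eef_pos: [0.5459, 0.0834, 0.0313]
tool_rot: [0.748, 0.663, 0.0, -0.0]
ft_force: [-1.6, -2.3, 1.3]
grip_width: 0.085
grasp_force: 1.3
```

```bash
python3 - <<'E'
from h import *
track()
c=cam('scene'); save(c,'pics/s6.png',(260,110,420,230),5)
E
```

```text
t 13.62 spacing 66.4 CADDY a,b [239.7  -0.7] hdg-bay -0.01 | tool yaw-bay 0.04 ab [ 1.486e+02 -1.000e-01] | tcp rel caddy fwd,right -91.2 0.6 z 0.0313 F fwd,right,up -2.5 -1.3 1.3
```

View pics/s6.png

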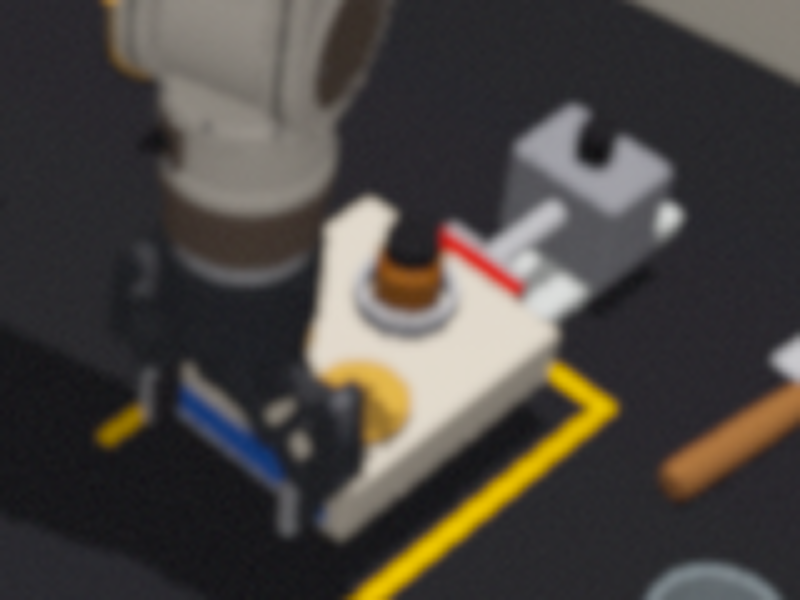

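The scene crop shows the caddy square between the tapes with its nose at the red pad (480,260), the jar upright and both fingers on the blue strip. I'll continue slowly.

>>> {"fn": "jog_arm", "kwargs": {
  "motion": [
    {"x": 1.5,"y": 0,"z": 0,"spin": 0,"fingers": -1},
    {"x": 3,"y": 0,"z": 0,"spin": 0,"fingers": -1},
    {"x": 4.5,"y": 0,"z": 0,"spin": 0,"fingers": -1},
    {"x": 6,"y": 0,"z": 0,"spin": 0,"fingers": -1},
    {"x": 7,"y": 0,"z": 0,"spin": 0,"fingers": -1},
    {"x": 8,"y": 0,"z": 0,"spin": 0,"fingers": -1},
    {"x": 8,"y": 0,"z": 0,"spin": 0,"fingers": -1}
  ]
}}

```text
clock: 14.6
eef_pos: [0.5468, 0.0913, 0.0313]
tool_rot: [0.748, 0.663, 0.0, -0.0]
ft_force: [-1.9, -3.6, 1.7]
grip_width: 0.0852
grasp_force: 1.8
```

```bash
cat >> h.py <<'E'
def pad(n=4):
    A=[]
    for i in range(n):
        c=cam('top'); r=mask(c,(0,150,90),(6,255,255))|mask(c,(174,150,90),(180,255,255)); ys,xs=np.nonzero(r)
        Z=np.array([ab(onz(c,u,v,.065)) for u,v in zip(xs,ys)]); o=readout.get_obs(); A.append([len(Z),Z[:,0].mean(),Z[:,0].max(),o['ft_force'][:2]@D])
    print('pad n,mean a,max a,Ffwd',np.mean(A,0).round(2))
E
python3 - <<'E'
from h import *
track(); pad()
E
```

```text
t 14.6 spacing 66.4 CADDY a,b [247.6  -0.7] hdg-bay -0.04 | tool yaw-bay 0.04 ab [ 1.565e+02 -1.000e-01] | tcp rel caddy fwd,right -91.2 0.6 z 0.0313 F fwd,right,up -3.8 -1.5 1.7
pad n,mean a,max a,Ffwd [ 48.5  330.17 333.9   -3.97]
```

>>> {"fn": "jog_arm", "kwargs": {
  "motion": [
    {"x": 1,"y": 0,"z": 0,"spin": 0,"fingers": -1},
    {"x": 2,"y": 0,"z": 0,"spin": 0,"fingers": -1},
    {"x": 3,"y": 0,"z": 0,"spin": 0,"fingers": -1},
    {"x": 3,"y": 0,"z": 0,"spin": 0,"fingers": -1}
  ]
}}

```text
clock: 15.35
eef_pos: [0.5472, 0.0943, 0.0313]
tool_rot: [0.748, 0.663, -0.0, -0.0]
ft_force: [-1.1, -4.9, 2.0]
grip_width: 0.0856
grasp_force: 2.1
```

```bash
python3 - <<'E'
from h import *
track(); pad()
E
```

```text
t 15.35 spacing 66.4 CADDY a,b [250.7  -0.7] hdg-bay -0.01 | tool yaw-bay 0.04 ab [159.5  -0.2] | tcp rel caddy fwd,right -91.2 0.5 z 0.0313 F fwd,right,up -5.0 -0.5 2.0
pad n,mean a,max a,Ffwd [ 48.25 333.35 337.78  -3.88]
```

>>> {"fn": "jog_arm", "kwargs": {
  "motion": [
    {"x": 0.7,"y": 0,"z": 0,"spin": 0,"fingers": -1},
    {"x": 1.4,"y": 0,"z": 0,"spin": 0,"fingers": -1},
    {"x": 2,"y": 0,"z": 0,"spin": 0,"fingers": -1},
    {"x": 2,"y": 0,"z": 0,"spin": 0,"fingers": -1}
  ]
}}

```text
clock: 16.1
eef_pos: [0.5474, 0.0962, 0.0313]
tool_rot: [0.748, 0.663, -0.0, 0.0]
ft_force: [-1.5, -4.7, 3.1]
grip_width: 0.0852
grasp_force: 2.3
```

>>> {"fn": "jog_arm", "kwargs": {
  "motion": [
    {"x": 0.7,"y": 0,"z": 0,"spin": 0,"fingers": -1},
    {"x": 1.4,"y": 0,"z": 0,"spin": 0,"fingers": -1},
    {"x": 1.4,"y": 0,"z": 0,"spin": 0,"fingers": -1}
  ]
}}

```text
clock: 16.48
eef_pos: [0.5476, 0.0976, 0.0313]
tool_rot: [0.748, 0.663, 0.0, -0.0]
ft_force: [-1.5, -4.6, 1.8]
grip_width: 0.0856
grasp_force: 2.4
```

```bash
python3 - <<'E'
from h import *
track(); pad()
E
```

```text
t 16.48 spacing 66.4 CADDY a,b [254.   -0.7] hdg-bay -0.02 | tool yaw-bay 0.04 ab [162.9  -0.2] | tcp rel caddy fwd,right -91.1 0.5 z 0.0313 F fwd,right,up -4.8 -1.0 1.8
pad n,mean a,max a,Ffwd [ 49.   336.82 340.9   -4.02]
```

>>> {"fn": "jog_arm", "kwargs": {
  "motion": [
    {"x": 0.6,"y": 0,"z": 0,"spin": 0,"fingers": -1},
    {"x": 1.2,"y": 0,"z": 0,"spin": 0,"fingers": -1},
    {"x": 1.2,"y": 0,"z": 0,"spin": 0,"fingers": -1}
  ]
}}

```text
clock: 17.1
eef_pos: [0.5477, 0.0987, 0.0313]
tool_rot: [0.748, 0.663, -0.0, 0.0]
ft_force: [-0.1, -5.2, 2.3]
grip_width: 0.0854
grasp_force: 2.5
```

>>> {"fn": "jog_arm", "kwargs": {
  "motion": [
    {"x": 0.4,"y": 0,"z": 0,"spin": 0,"fingers": -1},
    {"x": 0.8,"y": 0,"z": 0,"spin": 0,"fingers": -1},
    {"x": 0.8,"y": 0,"z": 0,"spin": 0,"fingers": -1}
  ]
}}

```text
clock: 17.48
eef_pos: [0.5478, 0.0994, 0.0313]
tool_rot: [0.748, 0.663, -0.0, 0.0]
ft_force: [-0.5, -4.4, 1.9]
grip_width: 0.0852
grasp_force: 2.6
```

```bash
python3 - <<'E'
from h import *
track(); pad()
E
```

```text
t 17.48 spacing 66.4 CADDY a,b [255.8  -0.6] hdg-bay -0.08 | tool yaw-bay 0.04 ab [ 1.647e+02 -1.000e-01] | tcp rel caddy fwd,right -91.1 0.6 z 0.0313 F fwd,right,up -4.5 0.0 1.9
pad n,mean a,max a,Ffwd [ 51.75 338.85 343.6   -5.08]
```

>>> {"fn": "jog_arm", "kwargs": {
  "motion": [
    {"x": 0.4,"y": 0,"z": 0,"spin": 0,"fingers": -1},
    {"x": 0.8,"y": 0,"z": 0,"spin": 0,"fingers": -1},
    {"x": 0.8,"y": 0,"z": 0,"spin": 0,"fingers": -1}
  ]
}}

```text
clock: 18.1
eef_pos: [0.5479, 0.1002, 0.0313]
tool_rot: [0.748, 0.663, -0.0, 0.0]
ft_force: [-0.8, -4.3, 2.1]
grip_width: 0.0854
grasp_force: 2.6
```

>>> {"fn": "jog_arm", "kwargs": {
  "motion": [
    {"x": 0.4,"y": 0,"z": 0,"spin": 0,"fingers": -1},
    {"x": 0.8,"y": 0,"z": 0,"spin": 0,"fingers": -1},
    {"x": 0.8,"y": 0,"z": 0,"spin": 0,"fingers": -1}
  ]
}}

```text
clock: 18.48
eef_pos: [0.5479, 0.1007, 0.0313]
tool_rot: [0.748, 0.663, -0.0, 0.0]
ft_force: [-0.5, -6.0, 2.0]
grip_width: 0.0853
grasp_force: 3.0
```

```bash
python3 - <<'E'
from h import *
track(); pad()
E
```

```text
t 18.48 spacing 66.4 CADDY a,b [257.2  -0.6] hdg-bay -0.07 | tool yaw-bay 0.02 ab [166.   -0.2] | tcp rel caddy fwd,right -91.2 0.6 z 0.0313 F fwd,right,up -6.1 0.3 2.0
pad n,mean a,max a,Ffwd [ 49.   339.99 343.6   -6.05]
```

>>> {"fn": "jog_arm", "kwargs": {
  "motion": [
    {"x": 0.3,"y": 0,"z": 0,"spin": 0,"fingers": -1},
    {"x": 0.6,"y": 0,"z": 0,"spin": 0,"fingers": -1},
    {"x": 0.6,"y": 0,"z": 0,"spin": 0,"fingers": -1}
  ]
}}

```text
clock: 19.1
eef_pos: [0.5479, 0.1009, 0.0313]
tool_rot: [0.748, 0.663, -0.001, 0.0]
ft_force: [-1.5, -6.3, 3.3]
grip_width: 0.0857
grasp_force: 3.5
```

```bash
python3 - <<'E'
from h import *
track(); pad(2)
E
```

```text
t 19.1 spacing 66.4 CADDY a,b [257.4  -0.7] hdg-bay -0.08 | tool yaw-bay 0.01 ab [166.2  -0.3] | tcp rel caddy fwd,right -91.2 0.5 z 0.0313 F fwd,right,up -6.4 -0.7 3.3
pad n,mean a,max a,Ffwd [ 49.   339.99 343.6   -7.26]
```

>>> {"fn": "jog_arm", "kwargs": {
  "motion": [
    {"x": 0.4,"y": 0,"z": 0,"spin": 0,"fingers": -1},
    {"x": 0.8,"y": 0,"z": 0,"spin": 0,"fingers": -1},
    {"x": 1.2,"y": 0,"z": 0,"spin": 0,"fingers": -1},
    {"x": 1.2,"y": 0,"z": 0,"spin": 0,"fingers": -1}
  ]
}}

```text
clock: 19.75
eef_pos: [0.5479, 0.1014, 0.0313]
tool_rot: [0.749, 0.663, -0.001, 0.001]
ft_force: [-1.5, -7.5, 2.8]
grip_width: 0.0852
grasp_force: 4.5
```

>>> {"fn": "jog_arm", "kwargs": {
  "motion": [
    {"x": 0.4,"y": 0,"z": 0,"spin": 0,"fingers": -1},
    {"x": 0.8,"y": 0,"z": 0,"spin": 0,"fingers": -1},
    {"x": 0.8,"y": 0,"z": 0,"spin": 0,"fingers": -1}
  ]
}}

```text
clock: 20.12
eef_pos: [0.5479, 0.1017, 0.0313]
tool_rot: [0.749, 0.663, -0.002, 0.001]
ft_force: [-1.5, -10.1, 4.0]
grip_width: 0.0855
grasp_force: 5.1
```

```bash
python3 - <<'E'
from h import *
track(); pad(3)
E
```

```text
t 20.12 spacing 66.3 CADDY a,b [258.2  -0.7] hdg-bay -0.12 | tool yaw-bay -0.03 ab [167.   -0.3] | tcp rel caddy fwd,right -91.2 0.5 z 0.0313 F fwd,right,up -10.2 -0.3 4.0
pad n,mean a,max a,Ffwd [ 45.33 340.49 343.8   -9.91]
```

>>> {"fn": "jog_arm", "kwargs": {
  "motion": [
    {"x": 0.5,"y": 0,"z": 0,"spin": 0,"fingers": -1},
    {"x": 0.5,"y": 0,"z": 0,"spin": 0,"fingers": -1},
    {"x": 0.5,"y": 0,"z": 0,"spin": 0,"fingers": -1},
    {"x": 0.5,"y": 0,"z": 0,"spin": 0,"fingers": -1},
    {"x": 0.5,"y": 0,"z": 0,"spin": 0,"fingers": -1},
    {"x": 0.5,"y": 0,"z": 0,"spin": 0,"fingers": -1},
    {"x": 0.5,"y": 0,"z": 0,"spin": 0,"fingers": -1},
    {"x": 0.5,"y": 0,"z": 0,"spin": 0,"fingers": -1}
  ]
}}

```text
clock: 21.32
eef_pos: [0.5479, 0.1019, 0.0313]
tool_rot: [0.749, 0.663, -0.002, 0.001]
ft_force: [-2.8, -10.6, 3.8]
grip_width: 0.0855
grasp_force: 5.5
```

```bash
python3 - <<'E'
from h import *
track(); pad(3)
E
```

```text
t 21.32 spacing 66.3 CADDY a,b [258.4  -0.7] hdg-bay -0.07 | tool yaw-bay -0.04 ab [167.2  -0.3] | tcp rel caddy fwd,right -91.2 0.5 z 0.0313 F fwd,right,up -10.9 -1.5 3.8
pad n,mean a,max a,Ffwd [ 47.   340.67 344.7  -10.61]
```

>>> {"fn": "jog_arm", "kwargs": {
  "motion": [
    {"x": -1,"y": 0,"z": 0,"spin": 0,"fingers": -1},
    {"x": -2,"y": 0,"z": 0,"spin": 0,"fingers": -1},
    {"x": -3,"y": 0,"z": 0,"spin": 0,"fingers": -1},
    {"x": -4,"y": 0,"z": 0,"spin": 0,"fingers": -1},
    {"x": -5,"y": 0,"z": 0,"spin": 0,"fingers": -1},
    {"x": -7,"y": 0,"z": 0,"spin": 0,"fingers": -1},
    {"x": -10,"y": 0,"z": 0,"spin": 0,"fingers": -1},
    {"x": -15,"y": 0,"z": 0,"spin": 0,"fingers": -1}
  ]
}}

```text
clock: 22.52
eef_pos: [0.5466, 0.0894, 0.0313]
tool_rot: [0.748, 0.664, 0.0, -0.0]
ft_force: [0.3, -0.9, -1.4]
grip_width: 0.0857
grasp_force: 0.0
```

```bash
python3 - <<'E'
from h import *
track(); pad(2)
E
```

```text
t 22.52 spacing 66.6 CADDY a,b [255.   -0.7] hdg-bay -0.1 | tool yaw-bay 0.06 ab [ 1.546e+02 -1.000e-01] | tcp rel caddy fwd,right -100.4 0.8 z 0.0313 F fwd,right,up -0.8 0.4 -1.4
pad n,mean a,max a,Ffwd [ 4.7500e+01  3.3736e+02  3.4185e+02 -3.4000e-01]
```

>>> {"fn": "jog_arm", "kwargs": {
  "motion": [
    {"x": -25,"y": 0,"z": 0,"spin": 0,"fingers": -1},
    {"x": -50,"y": 0,"z": -5,"spin": 0,"fingers": -1},
    {"x": -90,"y": 0,"z": -40,"spin": 0,"fingers": -1},
    {"x": -130,"y": 0,"z": -80,"spin": 0,"fingers": -1},
    {"x": -170,"y": 0,"z": -120,"spin": 0,"fingers": -1},
    {"x": -200,"y": 0,"z": -150,"spin": 0,"fingers": -1},
    {"x": -200,"y": 0,"z": -150,"spin": 0,"fingers": -1},
    {"x": -200,"y": 0,"z": -150,"spin": 0,"fingers": -1}
  ]
}}

```text
clock: 23.68
eef_pos: [0.5221, -0.1087, 0.1805]
tool_rot: [0.748, 0.663, -0.0, -0.001]
ft_force: [0.2, 0.7, 0.3]
grip_width: 0.0851
grasp_force: 0.0
```

```bash
python3 - <<'E'
from h import *
c=cam('top'); pad(2)
m=mask(c,(0,0,120),(180,90,255),(180,165,270,250))
ys,xs=np.nonzero(m); P=np.array([ab(onz(c,u,v,.07)) for u,v in zip(xs,ys)])
I=(P[:,0]<328)&(P[:,0]>165); print('a',P[I,0].min(),P[I,0].max())
for a0 in range(190,325,15):
    J=abs(P[:,0]-a0)<5; print(a0,P[J,1].min(),P[J,1].max(),((P[J,1].min()+P[J,1].max())/2).round(1),end='; ')
l=[x for x in comps(mask(c,(12,120,100),(19,255,255),(215,180,262,235))|mask(c,(15,120,120),(32,200,255),(225,185,250,230)),60)]; print([(x[0].round(1),x[1][4]) for x in l])
save(c,'pics/t7.png',(150,110,400,290),3)
s=cam('scene'); save(s,'pics/s7.png',(255,110,415,230),5)
E
```

```text
pad n,mean a,max a,Ffwd [4.8000e+01 3.3743e+02 3.4360e+02 2.2000e-01]
a 172.7 327.9
190 -66.2 64.4 -0.9; 205 -67.5 65.1 -1.2; 220 -67.6 65.4 -1.1; 235 -66.9 65.7 -0.6; 250 -66.1 64.4 -0.8; 265 -67.5 65.1 -1.2; 280 -67.6 65.4 -1.1; 295 -66.8 65.7 -0.5; 310 -66.1 64.4 -0.8; [(array([231.2, 195.1]), np.int32(172)), (array([229.2, 216.3]), np.int32(133))]
```

View pics/t7.png

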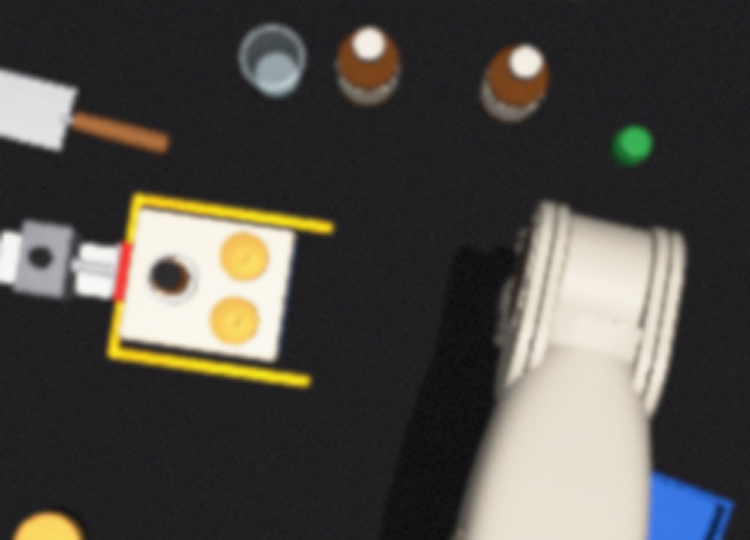

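View pics/s7.png

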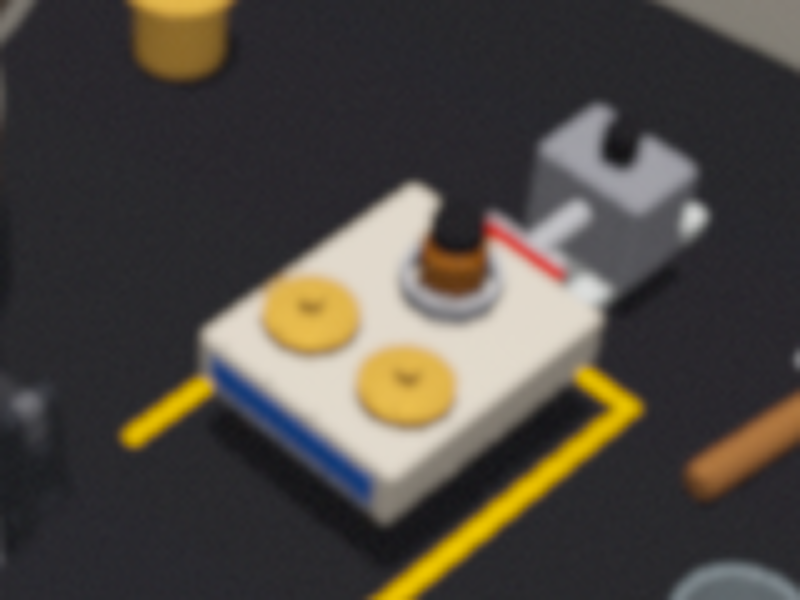

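Both pictures show the caddy square in the bay with its nose against the red pad (top crop ~(122,272)). The jar is upright, the other things are where they were, and the arm is clear.

```bash
python3 -c "
from workcell import bot
print(bot.job_done())"
```

```text
the job is handed in; nothing more can be done
None
```

The caddy is parked in the bay, about 1 mm off centre and square to about 0.1°, with its nose against the buffer pad. I bottomed the buffer with a nudge of about 11 N held for about 1 s and handed the job in at about 24 s. The jar stayed upright and the other things looked undisturbed. I couldn't see the castors, but the straight run in, about 85 mm, should have left them trailing straight.

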